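# Cap a media bottle for the autoclave: bottom out, back off a quarter turn, hold

### The arm

A 6-joint arm with a two-finger parallel gripper is mounted at the origin on a cart in front of the work surface, level with it; the furniture and walls round the work are solid. World frame = base frame: x ahead of the robot, y to its left, z up, the work surface at z = 0. Lengths are in mm, angles in rad, forces in N, time in s.
With the tool pointing down it reaches from about 375 to 975 mm from the base axis. Payload 3.8 kg.
Tool frame: the origin (TCP) lies on the centre line of the jaws, within the pads' length; the fingertips stand 19 mm ahead of it and the grasp point (between the pads) is the TCP; z points along the fingers, y is the direction in which the jaws open and shut (so a half turn about z gives the same grasp; the last joint's range is limited). The gripper opens to 85 mm and grips with 20 to 120 N. Pads are 22 mm wide; open, the fingers measure 114 mm over their backs; the gripper's body (76 mm by 85 mm) begins 54 mm behind the grasp point. The pads swing forward as they close: fully open they stand 13 mm farther back than shut.
Start: joints at [-1.378, 0.264, 1.604, -0, 1.274, -0.037], TCP at [153.748, -657.252, 250.28] pointing down, gripper open.
Joint ranges: [-2.63, 2.63], [-0.94, 2.18], [0.31, 2.57], [-1.31, 4.45], [0, 2.66], [-2.55, 2.55]. Speed limits (rad/s): [2.57, 2.57, 3.14, 3.14, 3.14, 3.14].

### API

Orientations are given as a unit quaternion [w, x, y, z].
In Python, from plant import bot, vision, finish_job gives the robot as it stands.
- The arm moves only by the tool move_arm, never from a script. Its argument "commands" is text: rows parted by semicolons, each of 7 numbers parted by spaces: the gripper's target within -1 to 1 (fully open at 1, half-way at 0, shut at -1), then the shift along the tool's x, y, z in cm, then the turn, a rotation vector about the tool's x, y, z in rad. In form: fingers tx ty tz wx wy wz; .... A call has 1 to 5 rows; each row is the pose to reach, as a shift and turn from the pose commanded when the call began, along the tool's axes at that moment; what a row does not reach only later rows make up. A row lasts 1/12 s, in which the tool goes at most 41.7 mm and 7.16 degrees, less where a joint would pass 70% of its speed; a pose out of reach is approached as far as the arm can. A call with a gripper value outside its range is refused whole. The fingers move at their own pace and stop on an object; the grip force is fixed at half the most. Time passes only in rows, so rows that repeat a pose let the fingers close. It gives the time, the measured TCP pose, the force and the opening at its end, in the units of the state.
- bot.sense(): the state, without advancing time (a new reading comes with each control period).
- vision.capture(name): name is "side" or "top" or "wrist"; returns a dict with "color" (480x640x3 uint8, blue, green, red), "depth" (480x640 float32, mm along the optical axis (not along the pixel's ray), 0 where there is no reading), "intrinsics" (3x3 intrinsics, pixels), "T" (4x4, takes a point from camera to world coordinates). Camera axes: x right, y up, looking along -z (the intrinsics and any distortion apply to the point x, -y, -z); pixel columns grow to the right and rows downward; lengths in mm; the calibration is good to about 2 mm. A picture is of the moment at which its call begins.
- finish_job(): hands the job in, once; it reports no verdict.
The state is a dict: "time_s": time; "q": joint angles; "qd": joint speeds; "joint_torque": joint torques, N m; "eef_pos": TCP position; "tcp_rot": TCP orientation; "ft_force": force on the tool from outside, world axes, zero at the start; "ft_torque": the same for the moment, N m; "grip_width": finger opening in mm.
Only numpy, scipy, OpenCV 4.12 (cv2) and the standard library are available. Lean on these libraries where they do the work, as an engineer would, in place of code of your own. Each camera call takes 0.05 s, during which the arm holds its last target.

### The job

Stand the square amber bottle upright in the square pocket of the metal capping nest, all the way down. Only then screw its white cap clockwise until it bottoms out, and back it off a quarter turn so that the bottle can vent in the autoclave; you may regrip the cap as often as needed. Finish still gripping the cap at that quarter turn, without letting go, with the bottle down in the nest and the other glassware and jars left where they stand.

Things in the scene. Friction and masses are not known exactly. Their poses are not given: they have to be found in the camera images.
- bottle_center (a point): Centre of the glass body of the loose amber square bottle (about 0.35 kg with its cap, varying). The body is 46 x 46 mm and 82 mm high; this point lies 41 mm above its underside, on its axis. z is up along the bottle, x and y are square to its flat sides. Above the body come a short round neck and the white cap (cap top about 119 mm above the underside).
- bottle_foot (a point): Centre of the underside of the same bottle, same axes.
- cap_grip (a point): Centre of the white ribbed screw cap on the bottle: 36 mm diameter, 23 mm high, this point half-way up. It turns with the cap; a grey raised bar on the cap's top points along its x. The cap sits 105 mm above the bottle's underside when screwed down and rises 0.64 mm per rad (4 mm per turn) as it is unscrewed.
- cap (a joint): Angle of the cap on the bottle's thread, rad: 0 = screwed down, bottomed out on a hard stop; grows as the cap is unscrewed (anticlockwise seen from above). It starts loose, between 2.4 and 3.4, started on the thread; its thread drags with about 0.06 N m and stays where it is left. It stops at 4.4 and does not come off.
- nest_floor (a point): Centre of the floor of the square pocket in the capping nest, an aluminium block 86 x 86 mm fixed on the bench, with a screwed flange 126 mm long along its y. The pocket is 49 x 49 mm (bottle 46 mm) with a 3 mm chamfer at its mouth, open at the top, its sides parallel to this point's x and y; it is 32 mm deep: floor 12 mm, rim 44 mm above the bench. Its square walls keep the bottle from turning.
- jar: Bystander, leave it alone: white plastic jar with a threaded neck, 69 mm across, 134 mm high; origin at the centre of its underside.
- flask: Bystander, leave it alone: conical glass flask, 68 mm across, 105 mm high; origin at the centre of its underside.
- small_beaker: Bystander, leave it alone: small clear beaker, 51 mm across, 52 mm high; origin at the centre of its underside.
- big_beaker: Bystander, leave it alone: large clear beaker, 87 mm across, 108 mm high; origin at the centre of its underside.
Not all that is in view belongs to the job. Leave any green, red or yellow look-alike of the part that bears bottle_center alone.

How it is judged (in metres and radians):
On the way, in this order (a step that is already met when the one before it is completed fails the run):
1. the bottle stands upright at the bottom of the nest's pocket, its cap not yet screwed down (horizontal distance between bottle_foot and nest_floor below 0.006 m and z of bottle_foot in the frame of nest_floor below 0.006 m and angle between bottle_foot's own z axis and vertical below 0.09 rad and value of joint cap above 0.3 rad), for 0.2 s.
2. the cap is screwed down until it bottoms out, with the bottle in the nest (horizontal distance between bottle_foot and nest_floor below 0.006 m and z of bottle_foot in the frame of nest_floor below 0.006 m and angle between bottle_foot's own z axis and vertical below 0.09 rad and value of joint cap below 0.09 rad), for 0.1 s.
At the end, for the whole second after the job is handed in: The bottle stands upright (within 5 degrees) within 6 mm of the pocket's centre and floor; the cap, after having been bottomed out, is backed off by a quarter turn (joint 1.57 rad, give or take 0.40) and at rest, and the fingers still grip the cap with more than 2 N (horizontal distance between bottle_foot and nest_floor below 0.006 m and z of bottle_foot in the frame of nest_floor below 0.006 m and angle between bottle_foot's own z axis and vertical below 0.09 rad and value of joint cap between 1.17 and 1.97 rad and contact force between the fingers and cap above 2 N and angular speed of cap below 0.1 rad/s); the arm keeps its last pose, push and grip.
It fails at once if a bystander (jar, flask, either beaker) is shoved more than 20 mm or tipped (distance of any of jar, flask, small_beaker, big_beaker from where it was at the start of the episode above 0.02 m or angle between any of jar, flask, small_beaker, big_beaker's own z axis and vertical above 0.3 rad).
It fails at once if the bottle is tipped more than about 30 degrees (angle between bottle_foot's own z axis and vertical above 0.55 rad).
It also fails if it takes over 69 s, if anything falls off the work surface, if the arm or the gripper's body presses on something with over 40 N, if the wrist force passes 120 N, or if a joint passes its speed limit or range.

## Working session

There is one attempt and no reset: what is moved stays moved. The work goes in short steps, Python scripts to look and compute and a tool call to move; the robot and the scene stay as the last step left them, time stands still between calls to the robot, and variables do not carry over. Pictures are saved under pics/ and viewed, and the job is handed in when it is done.

Besides the shell and the picture viewer there is one more tool, called after "Call:" in YAML: its name, and indented under it one key for each argument. move_arm: Moves the arm, as the interface text tells. Its arguments: {"type":"object","properties":{"commands":{"type":"string"}},"required":["commands"]}

```bash
mkdir -p pics; ls; python3 - <<'E'
from plant import bot, vision
import cv2, pickle
s=bot.sense(); print(s)
for n in ["side","top","wrist"]:
    c=vision.capture(n); cv2.imwrite(f"pics/{n}0.png",c["color"]); pickle.dump(c,open(f"{n}0.pkl","wb")); print(n,c["intrinsics"].tolist(),c["T"].round(3).tolist(), [k for k in c])
E
```

```text
pics
{'time_s': 0.0, 'q': array([-1.37786561e+00,  2.64785486e-01,  1.60535751e+00,  3.94367100e-05,
        1.27368063e+00, -3.68915439e-02]), 'qd': array([ 1.18395096e-03,  8.92460410e-05, -4.82216192e-04, -9.40384182e-04,
       -8.74066170e-04, -1.54565265e-03]), 'joint_torque': array([ 6.73573504e-04, -5.15110517e+01, -3.67312610e+01, -4.35618367e-04,
        1.30118037e-02,  1.66676838e-06]), 'eef_pos': array([ 153.65461256, -656.58693247,  248.94908069]), 'tcp_rot': array([-1.11356014e-03,  9.93405024e-01,  1.14652580e-01, -6.81507615e-05]), 'ft_force': array([-1.42414351, -0.53622946, -0.10092654]), 'ft_torque': array([ 0.02097972, -0.01113628, -0.01438871]), 'grip_width': 85.78776197574862}
side [[446.12689373285644, 0.0, 315.1102506515077], [0.0, 446.12689373285644, 238.8862123500951], [0.0, 0.0, 1.0]] [[0.998, -0.019, 0.061, 598.596], [0.06, 0.602, -0.796, -921.416], [-0.022, 0.798, 0.602, 753.793], [0.0, 0.0, 0.0, 1.0]] ['color', 'depth', 'intrinsics', 'T']
top [[598.8746658471514, 0.0, 317.1077814116757], [0.0, 598.8746658471514, 239.53336309201322], [0.0, 0.0, 1.0]] [[-0.021, 0.989, -0.144, 312.365], [-1.0, -0.019, 0.011, -44.017], [0.008, 0.145, 0.989, 1726.198], [0.0, 0.0, 0.0, 1.0]] ['color', 'depth', 'intrinsics', 'T']
wrist [[351.7929645556287, 0.0, 318.46199500118314], [0.0, 351.7929645556287, 244.27152406398505], [0.0, 0.0, 1.0]] [[0.228, 0.927, 0.297, 230.355], [-0.974, 0.217, 0.068, -638.955], [-0.001, -0.304, 0.953, 370.98], [0.0, 0.0, 0.0, 1.0]] ['color', 'depth', 'intrinsics', 'T']
```

View pics/side0.png

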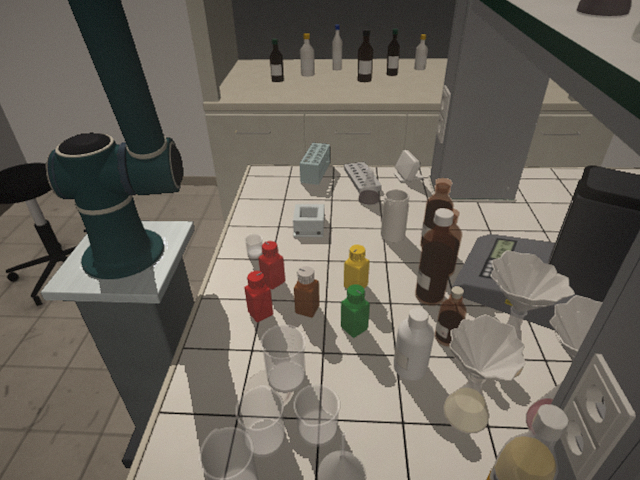

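View pics/top0.png

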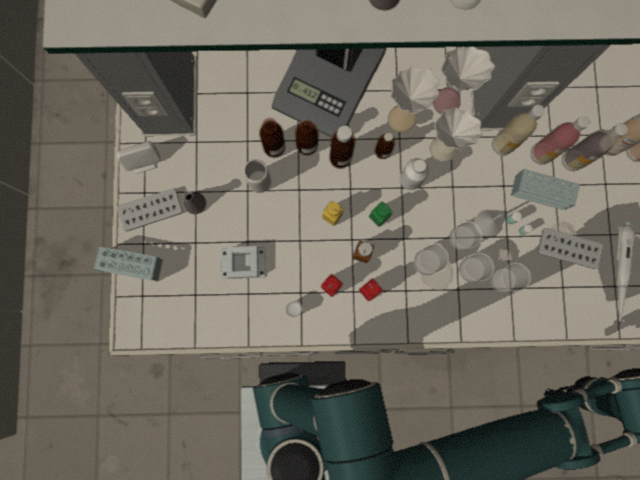

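View pics/wrist0.png

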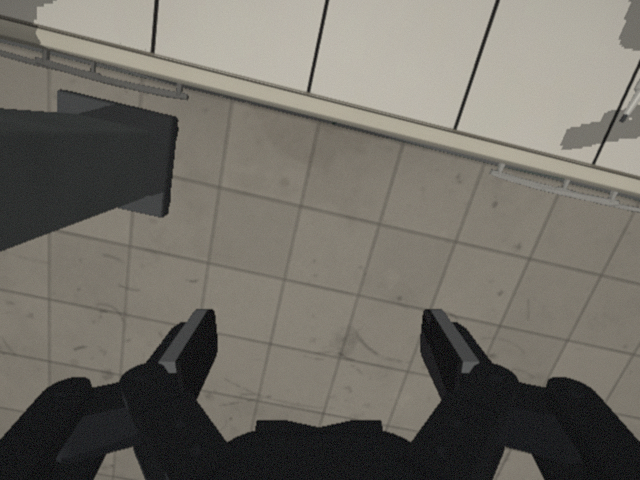

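Candidates are amber with a white cap (side 307,292; top 364,251), reds (side 271,265 and 258,297), yellow (357,268) and green (355,310). Amber with a white cap fits the description. The nest is at top (243,262). I'll confirm these in an enlarged crop.

```bash
python3 - <<'E'
import cv2, pickle, numpy as np
t=pickle.load(open("top0.pkl","rb"))["color"]; s=pickle.load(open("side0.pkl","rb"))["color"]
a=cv2.resize(t[215:305,310:400],(400,400),interpolation=cv2.INTER_CUBIC)
b=cv2.resize(t[230:295,210:275],(400,400),interpolation=cv2.INTER_CUBIC)
cv2.imwrite("pics/crop1.png",np.hstack([a,b]))
a=cv2.resize(s[230:330,240:340],(400,400),interpolation=cv2.INTER_CUBIC)
b=cv2.resize(s[190:250,280:340],(400,400),interpolation=cv2.INTER_CUBIC)
cv2.imwrite("pics/crop2.png",np.hstack([a,b]))
E
```

```text
(no output)
```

View pics/crop1.png

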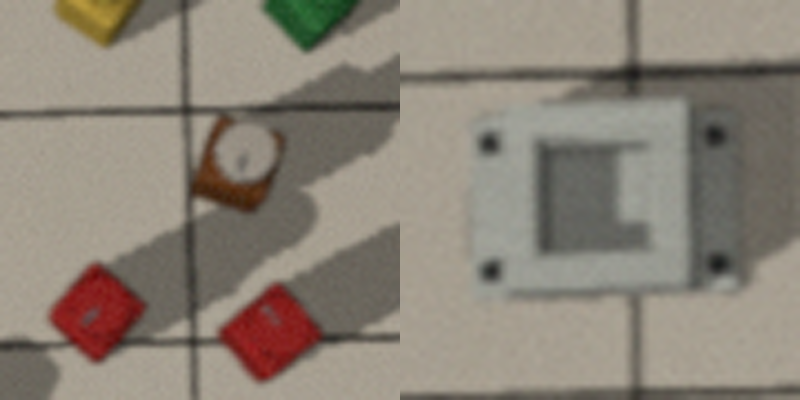

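View pics/crop2.png

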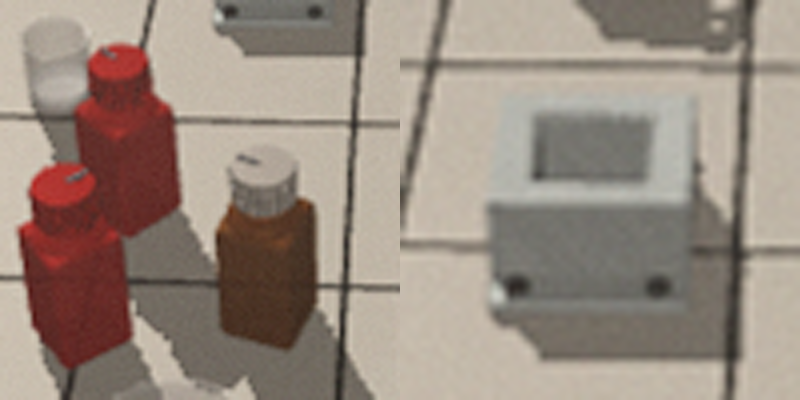

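```bash
cat > h.py <<'E'
import numpy as np, cv2, pickle
def ray(c,u,v):
    K=c["intrinsics"];T=c["T"]
    u=np.atleast_1d(u).astype(float);v=np.atleast_1d(v).astype(float)
    d=np.stack([(u-K[0,2])/K[0,0],-(v-K[1,2])/K[1,1],-np.ones_like(u)],1)
    return T[:3,3], d@T[:3,:3].T
def onplane(c,u,v,z):
    o,d=ray(c,u,v); return o+d*((z-o[2])/d[:,2])[:,None]
def cloud(c,mask):
    v,u=np.nonzero(mask&(c["depth"]>0)); o,d=ray(c,u,v)
    return o+d*c["depth"][v,u][:,None]
def tri(c1,p1,c2,p2):
    o1,d1=ray(c1,*p1);o2,d2=ray(c2,*p2);d1=d1[0];d2=d2[0]
    s=np.linalg.lstsq(np.stack([d1,-d2],1),o2-o1,rcond=None)[0]
    a=o1+s[0]*d1;b=o2+s[1]*d2; return (a+b)/2,np.linalg.norm(a-b)
E
python3 - <<'E'
from h import *
t=pickle.load(open("top0.pkl","rb")); s=pickle.load(open("side0.pkl","rb"))
print("cap tri",tri(t,(365.1,249.2),s,(305.7,272)))
for n,c,box in (("top",t,(335,225,395,275)),("side",s,(290,262,325,325))):
    hsv=cv2.cvtColor(c["color"],cv2.COLOR_BGR2HSV)
    m=np.zeros((480,640),bool);x0,y0,x1,y1=box;m[y0:y1,x0:x1]=1
    am=m&(hsv[...,0]<20)&(hsv[...,1]>110)&(hsv[...,2]>35)
    P=cloud(c,am);print(n,"amber",am.sum(),P.min(0).round(1),P.max(0).round(1),P.mean(0).round(1))
    np.save(n+"_amb.npy",P)
    q=P[(P[:,2]>15)&(P[:,2]<75)];print(cv2.minAreaRect(q[:,:2].astype(np.float32)))
    # near cap top
    P=cloud(c,m); q=P[P[:,2]>112];print("captop",len(q),q.mean(0).round(1),np.ptp(q,axis=0).round(1))
    print(cv2.minEnclosingCircle(q[:,:2].astype(np.float32)))
# dark bar, nest
for n,c,box in (("top",t,(212,235,275,290)),("side",s,(285,195,335,245))):
    m=np.zeros((480,640),bool);x0,y0,x1,y1=box;m[y0:y1,x0:x1]=1
    P=cloud(c,m);q=P[(P[:,2]>40)&(P[:,2]<49)];r=cv2.minAreaRect(q[:,:2].astype(np.float32));print(n,"nest rim",len(q),q[:,2].mean(),r)
    f=P[(P[:,2]>6)&(P[:,2]<16)]; print(len(f),f.mean(0))
# pocket corners from crop
tc=[(540,138),(655,145),(655,255),(540,252)]
pp=np.array([onplane(t,210+(u-400)*65/400-.5,230+v*65/400-.5,44)[0] for u,v in tc]);print("top rim pocket corners",pp.round(1),pp.mean(0))
sc=[(533,113),(657,113),(652,183),(532,183)]
pp=np.array([onplane(s,280+(u-400)*60/400-.5,190+v*60/400-.5,44)[0] for u,v in sc]);print(pp.round(1),pp.mean(0))
E
```

```text
cap tri (array([ 519.61164355, -192.32658498,  111.91164887]), np.float64(1.4997126370365688))
top amber 118 [ 493.  -214.5    0.7] [ 543.4 -165.7   93.9] [ 507.5 -183.1   68.1]
((507.23394775390625, -180.87440490722656), (49.36057662963867, 23.98733901977539), 40.28856658935547)
captop 138 [ 520.1 -193.1  118.4] [36.  35.1 18.2]
((520.1994018554688, -193.35302734375), 18.077322006225586)
side amber 725 [ 493.5 -223.    -1. ] [ 545.8 -183.8   93.4] [ 520.6 -211.    51.1]
((523.771728515625, -210.36341857910156), (55.53096008300781, 29.562475204467773), 18.583234786987305)
captop 161 [ 520.5 -195.7  116.3] [34.7 36.3  7.5]
((520.3355712890625, -193.75975036621094), 18.694456100463867)
top nest rim 453 44.271282437374026 ((499.88775634765625, 150.1666259765625), (86.3718490600586, 85.45821380615234), 0.8330865502357483)
528 [501.58021197 147.38488923   9.83448981]
side nest rim 316 42.22901269149774 ((500.5775146484375, 148.84970092773438), (85.59964752197266, 91.65865325927734), 0.5989939570426941)
161 [501.99826945 125.91992031  10.65216316]
top rim pocket corners [[527.1 177.3  44. ]
 [522.9 124.5  44. ]
 [472.2 124.8  44. ]
 [474.6 177.3  44. ]] [499.1961616 150.9739721  44.       ]
[[471.5 174.3  44. ]
 [526.  175.7  44. ]
 [526.8 121.2  44. ]
 [475.8 119.8  44. ]] [500.03136419 147.75058916  44.        ]
```

```bash
python3 - <<'E'
from h import *
P=np.vstack([np.load("top_amb.npy"),np.load("side_amb.npy")])
q=P[(P[:,2]>12)&(P[:,2]<76)][:,:2].astype(np.float32)
# score yaw: rect with sides 46 about centre: faces at +-23 
c0=np.array([520.2,-193.4])
best=[]
for a in np.radians(np.arange(0,90,1)):
    R=np.array([[np.cos(a),np.sin(a)],[-np.sin(a),np.cos(a)]])
    l=(q-c0)@R.T; d=np.abs(np.abs(l).max(1)-23); best.append((np.median(d),np.mean(np.minimum(d,6)),np.degrees(a)))
print(sorted(best)[:4]); print(sorted(best,key=lambda b:b[1])[:4])
print(cv2.minAreaRect(q))
t=pickle.load(open("top0.pkl","rb")); s=pickle.load(open("side0.pkl","rb"))
# obstacles near
H=np.zeros((60,60))
for c in(t,s):
    A=cloud(c,np.ones((480,640),bool))
    i=((A[:,0]-340)/8).astype(int); j=((A[:,1]+400)/8).astype(int)
    k=(i>=0)&(i<50)&(j>=0)&(j<48)&(A[:,2]>30)&(A[:,2]<300)&(A[:,0]>340)&(A[:,1]>-400)
    np.maximum.at(H,(i[k],j[k]),A[k,2])
print("cols y from -400 step 8; rows x from 340")
for i in range(10,45): print(340+8*i,' '.join(f"{int(h/10):2d}" if h else ' .' for h in H[i,:48]))
# bar on cap
for n,c in(("top",t),("side",s)):
    im=c["color"]; cr=im[238:262,353:378] if n=="top" else im[262:285,295:318]
    cv2.imwrite(f"pics/bar_{n}.png",cv2.resize(cr,(400,400),interpolation=cv2.INTER_CUBIC))
E
```

```text
[(np.float64(0.8632598488015439), np.float64(1.0987134103774323), np.float64(70.0)), (np.float64(0.8765513607579649), np.float64(1.1111588829321295), np.float64(69.0)), (np.float64(0.8815748702069115), np.float64(1.1001483635920637), np.float64(71.0)), (np.float64(0.8890056182319093), np.float64(1.1375044808264128), np.float64(68.0))]
[(np.float64(0.8632598488015439), np.float64(1.0987134103774323), np.float64(70.0)), (np.float64(0.8815748702069115), np.float64(1.1001483635920637), np.float64(71.0)), (np.float64(0.8765513607579649), np.float64(1.1111588829321295), np.float64(69.0)), (np.float64(0.9290299388255008), np.float64(1.1241893007390455), np.float64(72.0))]
((520.1737670898438, -194.27191162109375), (48.63604736328125, 47.52457809448242), 72.5031509399414)
cols y from -400 step 8; rows x from 340
420  .  .  .  .  .  .  .  .  .  .  .  .  .  .  .  .  .  .  .  .  7 11 12 12 12 11  8  .  .  .  .  .  .  8 11 12 11 12 12 11  8  7  .  .  .  .  .  .
428  .  .  .  .  .  .  .  .  .  .  .  .  .  .  .  .  .  .  .  .  .  7 11 11 11  8  .  .  .  .  .  .  .  8 11 12 12 12 11 11  9  .  .  . 
[... 4195 characters left out ...]
  .  .  .  .  .  .  .  .  .  .  .  .  .  .  .  .  .  .  .  .  .  .  .  5  7  7  .  .  .  .  .  .  .  .  .  .
668  .  .  .  .  .  .  .  .  .  .  .  .  .  .  .  .  .  .  .  .  .  .  .  .  .  .  .  .  .  .  .  .  .  .  .  .  .  .  .  .  .  .  .  .  .  .  .  .
676  .  .  .  .  .  .  .  .  .  .  .  .  .  .  .  .  .  .  .  .  .  .  .  .  .  .  .  .  .  .  .  .  .  .  .  .  .  .  .  .  .  .  .  .  .  .  .  .
684  .  .  .  .  .  .  .  .  .  .  .  .  .  .  .  .  .  .  .  .  .  .  .  .  .  .  .  .  .  .  .  .  .  .  .  .  .  .  .  .  .  .  .  .  .  .  .  .
692  .  .  .  .  .  .  .  .  .  .  .  .  .  .  .  .  .  .  .  .  .  .  .  .  .  .  .  .  .  .  .  .  .  .  .  .  .  .  .  .  .  .  .  .  .  .  .  .
```

View pics/bar_side.png

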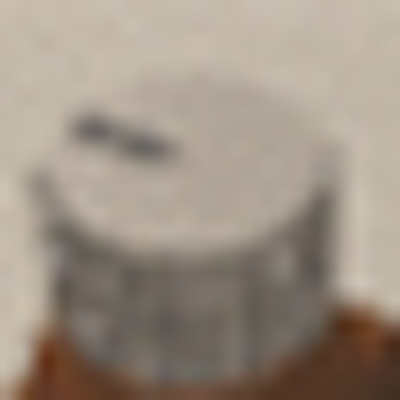

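View pics/bar_top.png

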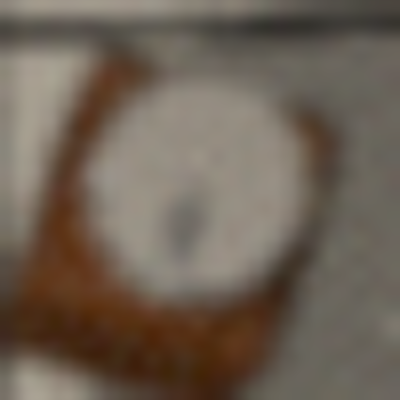

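```bash
cat > go.py <<'E'
# python3 go.py x y z dirx_deg : prints shift (cm) in tool axes and rotvec
import sys
from plant import bot
import numpy as np
from scipy.spatial.transform import Rotation as R
s=bot.sense(); w,x,y,z=s["tcp_rot"]; r=R.from_quat([x,y,z,w])
if len(sys.argv)>4:
    p=np.array(list(map(float,sys.argv[1:4]))); a=np.radians(float(sys.argv[4]))
    X=[np.cos(a),np.sin(a),0];Z=[0,0,-1];Y=np.cross(Z,X)
    t=R.from_matrix(np.stack([X,Y,Z],1))
    print("shift cm",(r.inv().apply(p-s["eef_pos"])/10).round(2),"rot",(r.inv()*t).as_rotvec().round(3))
m=r.as_matrix();print("t",round(s["time_s"],2),"pos",s["eef_pos"].round(1),"dirx",np.degrees(np.arctan2(m[1,0],m[0,0])).round(1),"tilt",m[:2,2].round(3),"q",s["q"].round(2),"F",s["ft_force"].round(1),"T",s["ft_torque"].round(2),"w",round(s["grip_width"],1))
E
python3 go.py 520 -193.5 220 161
```

```text
shift cm [ 46.22 -36.75   2.99] rot [-1.00e-03 -2.00e-03 -2.58e+00]
t 0.15 pos [ 153.6 -656.7  249.2] dirx 13.2 tilt [-0.     0.002] q [-1.38  0.26  1.61 -0.    1.27 -0.04] F [-0.7  0.3  0. ] T [-0.01 -0.01 -0.  ] w 85.4
```

Call:
move_arm:
  commands: "1 46.2 -36.7 3 0 0 -2.58; 1 46.2 -36.7 3 0 0 -2.58; 1 46.2 -36.7 3 0 0 -2.58; 1 46.2 -36.7 3 0 0 -2.58; 1 46.2 -36.7 3 0 0 -2.58"

```text
time_s: 0.57
eef_pos: [283.5, -492.3, 239.1]
tcp_rot: [-0.0, 0.909, 0.417, 0.0]
ft_force: [1.2, -0.0, 0.1]
grip_width: 84.9
```

```bash
python3 go.py 520 -193.5 220 161
```

```text
shift cm [38.08 -1.56  1.93] rot [-0.00e+00 -1.00e-03 -1.95e+00]
t 0.57 pos [ 283.5 -492.3  239.1] dirx 49.3 tilt [-0.     0.001] q [-1.09  0.07  1.85  0.    1.22 -0.38] F [ 1.2 -0.   0.1] T [-0.02 -0.01  0.03] w 84.9
```

Call:
move_arm:
  commands: "1 38 -1.6 1.9 0 0 -1.95; 1 38 -1.6 1.9 0 0 -1.95; 1 38 -1.6 1.9 0 0 -1.95; 1 38 -1.6 1.9 0 0 -1.95; 1 38 -1.6 1.9 0 0 -1.95"

```text
time_s: 0.98
eef_pos: [413.5, -329.6, 229.1]
tcp_rot: [0.0, 0.737, 0.676, 0.0]
ft_force: [0.7, -0.4, -0.3]
grip_width: 85.1
```

```bash
python3 go.py 520 -193.5 220 161
```

```text
shift cm [14.47  9.46  0.91] rot [ 0.     0.    -1.324]
t 0.98 pos [ 413.5 -329.6  229.1] dirx 85.1 tilt [ 0. -0.] q [-0.72  0.    1.94  0.    1.2  -0.64] F [ 0.7 -0.4 -0.3] T [ 0.01 -0.01 -0.02] w 85.1
```

Call:
move_arm:
  commands: "1 14.5 9.5 0.9 0 0 -1.32; 1 14.5 9.5 0.9 0 0 -1.32; 1 14.5 9.5 0.9 0 0 -1.32; 1 14.5 9.5 0.9 0 0 -1.32; 1 14.5 9.5 0.9 0 0 -1.32"

```text
time_s: 1.4
eef_pos: [523.4, -190.7, 219.8]
tcp_rot: [-0.0, 0.491, 0.871, 0.001]
ft_force: [1.1, -0.6, 0.4]
grip_width: 85.1
```

```bash
python3 go.py 520 -193.5 220 161
```

```text
shift cm [-0.07 -0.43 -0.02] rot [ 0.003 -0.001 -0.695]
t 1.4 pos [ 523.4 -190.7  219.8] dirx 121.2 tilt [0.001 0.003] q [-0.4   0.06  1.89  0.    1.18 -0.94] F [ 1.1 -0.6  0.4] T [0.   0.03 0.04] w 85.1
```

Call:
move_arm:
  commands: "1 0 0 0 0 0 -0.7; 1 0 0 0 0 0 -0.7; 1 0 0 0 0 0 -0.7; 1 0 0 0 0 0 -0.7; 1 0 0 0 0 0 -0.7"

```text
time_s: 1.82
eef_pos: [520.3, -195.5, 219.9]
tcp_rot: [-0.0, 0.201, 0.98, 0.0]
ft_force: [-0.4, -0.6, -0.3]
grip_width: 85.0
```

```bash
python3 go.py 520 -193.5 220 161; python3 - <<'E'
from plant import vision
import cv2,pickle
c=vision.capture("wrist");cv2.imwrite("pics/wrist1.png",c["color"]);pickle.dump(c,open("wrist1.pkl","wb"))
E
```

```text
shift cm [ 0.11  0.17 -0.01] rot [ 0.    -0.001 -0.074]
t 1.82 pos [ 520.3 -195.5  219.9] dirx 156.8 tilt [-0.001  0.   ] q [-0.4   0.06  1.89 -0.    1.19 -1.57] F [-0.4 -0.6 -0.3] T [-0.03  0.05  0.03] w 85.0
```

View pics/wrist1.png

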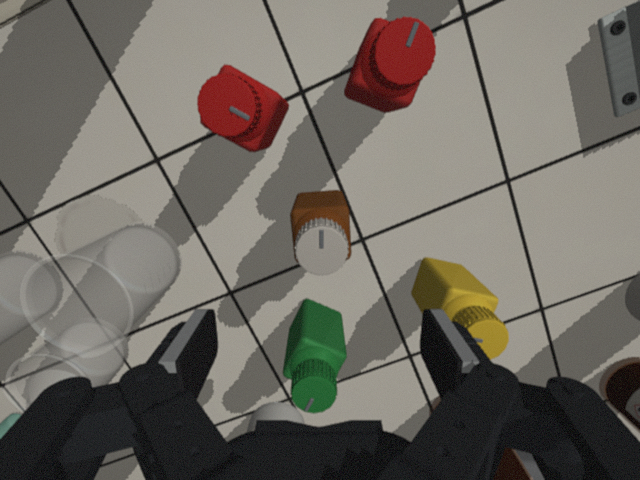

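The wrist view shows the amber bottle with its white cap at about (321,246) and its bar pointing up-image. The two reds, the green and the yellow are clear of it. I'll check the position and yaw from this view.

```bash
python3 - <<'E'
from h import *
c=pickle.load(open("wrist1.pkl","rb"))
im=c["color"]; hsv=cv2.cvtColor(im,cv2.COLOR_BGR2HSV)
P=cloud(c,np.ones((480,640),bool)); 
k=(np.hypot(P[:,0]-520,P[:,1]+193)<45)
Q=P[k]; q=Q[Q[:,2]>112]; print("captop",len(q),q.mean(0),cv2.minEnclosingCircle(q[:,:2].astype(np.float32)))
m=np.zeros((480,640),bool);m[180:285,280:362]=1
am=m&(hsv[...,0]<20)&(hsv[...,1]>110)&(hsv[...,2]>30)
A=cloud(c,am)
b=A[(A[:,2]>10)&(A[:,2]<76)];print("body",len(b),cv2.minAreaRect(A[:,:2].astype(np.float32)),A.min(0),A.max(0))
sh=A[(A[:,2]>74)];print("shoulder",len(sh),cv2.minAreaRect(sh[:,:2].astype(np.float32)))
# white cap top ellipse
bar=onplane(c,[321,321],[231,247],121); d=bar[0]-bar[1];print("bar dir",np.degrees(np.arctan2(d[1],d[0])))
cv2.imwrite("pics/w1c.png",cv2.resize(im[180:290,265:375],(550,550),interpolation=cv2.INTER_CUBIC))
E
```

```text
captop 29216 [ 511.44741141 -187.66489228  263.97499021] ((519.9957885742188, -192.99986267089844), 44.997379302978516)
body 703 ((514.2177734375, -187.71856689453125), (54.62512969970703, 38.73253631591797), 49.27633285522461) [ 493.30900643 -214.35781071   -3.88803916] [ 545.92465337 -165.43932136   87.98159518]
shoulder 1096 ((519.2320556640625, -192.61788940429688), (44.855613708496094, 42.66505432128906), 71.04646301269531)
bar dir 156.90030153298167
```

View pics/w1c.png

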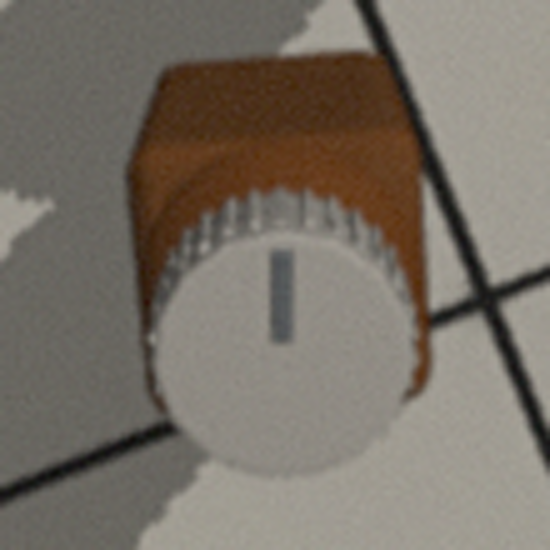

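```bash
python3 go.py 519.8 -193.2 73.5 161
```

```text
shift cm [ 0.12  0.19 14.64] rot [ 0.    -0.001 -0.068]
t 1.87 pos [ 520.3 -195.5  219.9] dirx 157.1 tilt [-0.001  0.   ] q [-0.4   0.06  1.89 -0.    1.19 -1.58] F [-1.1 -0.4 -0.3] T [0.02 0.01 0.  ] w 85.0
```

Call:
move_arm:
  commands: "1 0.12 0.2 0 0 0 -0.068; 1 0.12 0.2 4 0 0 -0.068; 1 0.12 0.2 7.5 0 0 -0.068; 1 0.12 0.2 10 0 0 -0.068; 1 0.12 0.2 10 0 0 -0.068"

```text
time_s: 2.28
eef_pos: [515.3, -191.4, 113.8]
tcp_rot: [-0.006, 0.172, 0.985, 0.001]
ft_force: [-1.0, 0.2, -0.3]
grip_width: 85.5
```

```bash
python3 go.py 519.8 -193.2 73.5 161
```

```text
shift cm [-0.53 -0.02  4.03] rot [ 0.001 -0.012 -0.015]
t 2.28 pos [ 515.3 -191.4  113.8] dirx 160.2 tilt [-0.011  0.005] q [-0.4   0.16  2.   -0.    1.   -1.63] F [-1.   0.2 -0.3] T [0.03 0.01 0.01] w 85.5
```

Let it settle a row, then check.

Call:
move_arm:
  commands: "1 0 0 0 0 0 0; 1 0 0 0 0 0 0; 1 0 0 0 0 0 0"

```text
time_s: 2.53
eef_pos: [522.1, -194.3, 122.9]
tcp_rot: [0.002, 0.171, 0.985, -0.0]
ft_force: [-0.3, 0.6, -0.3]
grip_width: 85.4
```

```bash
python3 go.py 519.8 -193.2 73.5 161
```

```text
shift cm [0.27 0.02 4.93] rot [-0.     0.004 -0.013]
t 2.53 pos [ 522.1 -194.3  122.9] dirx 160.3 tilt [ 0.004 -0.002] q [-0.4   0.15  1.99  0.    1.   -1.63] F [-0.3  0.6 -0.3] T [ 0.   -0.    0.02] w 85.4
```

Call:
move_arm:
  commands: "1 0 0 1.5 0 0 -0.01; 1 0 0 3 0 0 -0.01; 1 0 0 4 0 0 -0.01; 1 0 0 4.6 0 0 -0.01; 1 0 0 4.6 0 0 -0.01"

```text
time_s: 2.95
eef_pos: [519.9, -193.3, 73.9]
tcp_rot: [-0.0, 0.166, 0.986, 0.0]
ft_force: [0.5, 1.1, -0.4]
grip_width: 85.6
```

Call:
move_arm:
  commands: "1 0 0 0 0 0 0; 1 0 0 0 0 0 0; 1 0 0 0 0 0 0; 1 0 0 0 0 0 0"

```text
time_s: 3.28
eef_pos: [520.9, -193.7, 75.1]
tcp_rot: [0.001, 0.166, 0.986, -0.0]
ft_force: [-0.4, 0.5, 0.1]
grip_width: 85.1
```

```bash
python3 go.py 519.8 -193.2 73.5 161;  python3 - <<'E'
from plant import vision
import cv2,pickle
for n in("side","wrist"):
    c=vision.capture(n);cv2.imwrite(f"pics/{n}2.png",c["color"])
E
```

```text
shift cm [0.12 0.01 0.16] rot [-0.     0.001 -0.002]
t 3.28 pos [ 520.9 -193.7   75.1] dirx 160.9 tilt [ 0.001 -0.001] q [-0.4   0.21  2.02  0.    0.91 -1.64] F [-0.4  0.5  0.1] T [ 0.01 -0.04  0.03] w 85.1
```

View pics/wrist2.png

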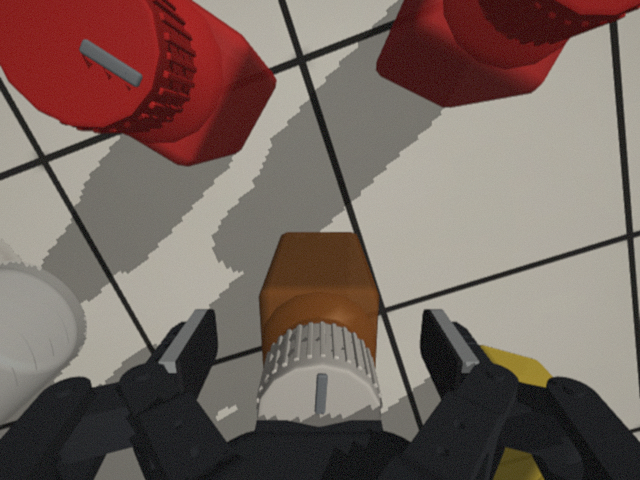

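View pics/side2.png

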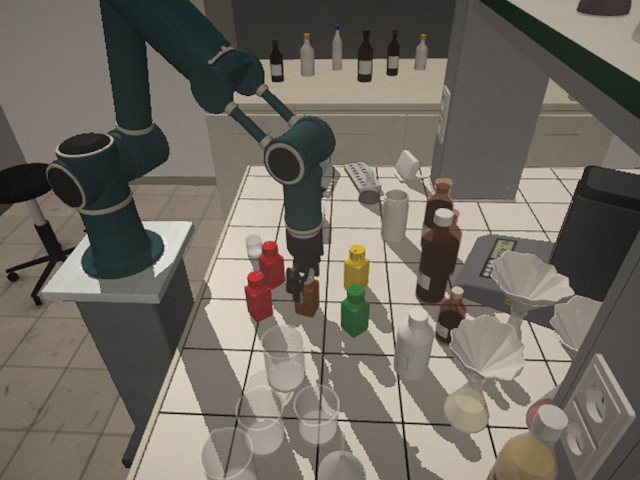

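Both views show the bottle centred between the jaws (wrist 319,330). Closing.

Call:
move_arm:
  commands: "-1 0 0 0 0 0 0; -1 0 0 0 0 0 0; -1 0 0 0 0 0 0; -1 0 0 0 0 0 0; -1 0 0 0 0 0 0"

```text
time_s: 3.8
eef_pos: [520.6, -193.6, 74.6]
tcp_rot: [0.0, 0.166, 0.986, -0.0]
ft_force: [-0.1, -0.0, 2.0]
grip_width: 45.2
```

Call:
move_arm:
  commands: "-1 0 0 0 0 0 0; -1 0 0 0 0 0 0; -1 0 0 0 0 0 0; -1 0 0 0 0 0 0; -1 0 0 0 0 0 0"

```text
time_s: 4.22
eef_pos: [520.6, -193.6, 74.6]
tcp_rot: [0.0, 0.166, 0.986, -0.0]
ft_force: [2.6, 0.3, 3.1]
grip_width: 44.9
```

```bash
python3 go.py 519.8 -193.2 160 161
```

```text
shift cm [ 0.08  0.01 -8.54] rot [-0.     0.001 -0.002]
t 4.22 pos [ 520.6 -193.6   74.6] dirx 160.9 tilt [ 0.001 -0.   ] q [-0.4   0.21  2.02  0.    0.91 -1.64] F [2.6 0.3 3.1] T [ 0.03 -0.12 -0.04] w 44.9
```

Call:
move_arm:
  commands: "-1 0 0 -1 0 0 0; -1 0 0 -3 0 0 0; -1 0 0 -5.5 0 0 0; -1 0 0 -7.5 0 0 0; -1 0 0 -8.5 0 0 0"

```text
time_s: 4.63
eef_pos: [520.6, -193.7, 161.5]
tcp_rot: [0.001, 0.166, 0.986, -0.0]
ft_force: [0.3, 0.6, -3.7]
grip_width: 45.0
```

Call:
move_arm:
  commands: "-1 0 0 0 0 0 0; -1 0 0 0 0 0 0; -1 0 0 0 0 0 0"

```text
time_s: 4.88
eef_pos: [518.8, -192.9, 157.4]
tcp_rot: [-0.002, 0.166, 0.986, 0.0]
ft_force: [-0.5, -0.1, -3.9]
grip_width: 45.0
```

```bash
python3 go.py 500 150 165 180;  python3 - <<'E'
from plant import vision
import cv2,pickle
for n in("side",):
    c=vision.capture(n);cv2.imwrite(f"pics/{n}3.png",c["color"][130:370,150:470].repeat(2,0).repeat(2,1))
E
```

```text
shift cm [13.01 31.78 -0.7 ] rot [ 0.001 -0.003 -0.334]
t 4.88 pos [ 518.8 -192.9  157.4] dirx 160.9 tilt [-0.003  0.001] q [-0.4   0.11  1.96 -0.    1.07 -1.64] F [-0.5 -0.1 -3.9] T [0.05 0.06 0.03] w 45.0
```

View pics/side3.png

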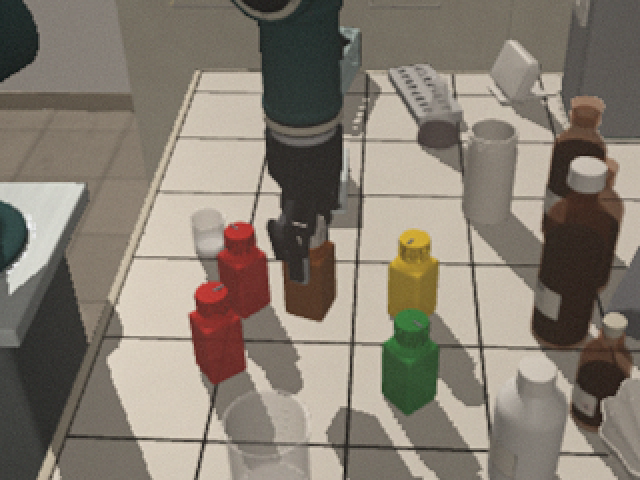

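The bottle is lifted in the jaws (side crop 310,280). Carrying it to the nest.

Call:
move_arm:
  commands: "-1 0.5 1.2 -0.3 0 0 -0.05; -1 1.5 3.7 -0.6 0 0 -0.1; -1 2.9 7 -0.6 0 0 -0.15; -1 4.3 10.5 -0.6 0 0 -0.2; -1 5.7 14 -0.6 0 0 -0.25"

```text
time_s: 5.35
eef_pos: [510.7, -41.3, 163.5]
tcp_rot: [-0.002, 0.041, 0.999, 0.0]
ft_force: [1.3, 0.4, -4.2]
grip_width: 44.8
```

```bash
python3 go.py 500 150 165 180
```

```text
shift cm [ 2.65 18.98 -0.13] rot [ 0.    -0.003 -0.083]
t 5.35 pos [510.7 -41.3 163.5] dirx 175.3 tilt [-0.003  0.   ] q [-0.13  0.03  2.04  0.    1.08 -1.62] F [ 1.3  0.4 -4.2] T [ 0.03 -0.05 -0.02] w 44.8
```

Call:
move_arm:
  commands: "-1 0.5 3.6 0 0 0 -0.02; -1 1.1 7.5 0 0 0 -0.04; -1 1.6 11.3 0 0 0 -0.06; -1 2.1 14.8 0 0 0 -0.08; -1 2.4 17.2 0 0 0 -0.08"

```text
time_s: 5.77
eef_pos: [500.9, 133.6, 163.6]
tcp_rot: [-0.002, 0.001, 1.0, 0.0]
ft_force: [0.1, -0.4, -4.0]
grip_width: 44.8
```

Call:
move_arm:
  commands: "-1 0 0.9 0 0 0 0; -1 0 1.4 0 0 0 0; -1 0 1.4 0 0 0 0; -1 0 1.4 0 0 0 0; -1 0 1.4 0 0 0 0"

```text
time_s: 6.18
eef_pos: [502.7, 143.6, 164.8]
tcp_rot: [-0.0, 0.003, 1.0, -0.0]
ft_force: [0.6, -1.0, -3.8]
grip_width: 44.7
```

```bash
python3 - <<'E'
from plant import vision
import cv2,pickle
for n in("side","top","wrist"):
    c=vision.capture(n);pickle.dump(c,open(f"{n}4.pkl","wb"));cv2.imwrite(f"pics/{n}4.png",c["color"])
E
python3 go.py 500 150 165 180
```

```text
shift cm [0.3  0.62 0.03] rot [-0.    -0.    -0.006]
t 6.33 pos [503.  143.7 165.3] dirx 179.7 tilt [-0. -0.] q [ 0.23  0.05  2.02 -0.    1.08 -1.33] F [ 0.5  0.1 -3.6] T [-0.04 -0.03 -0.  ] w 45.2
```

View pics/wrist4.png

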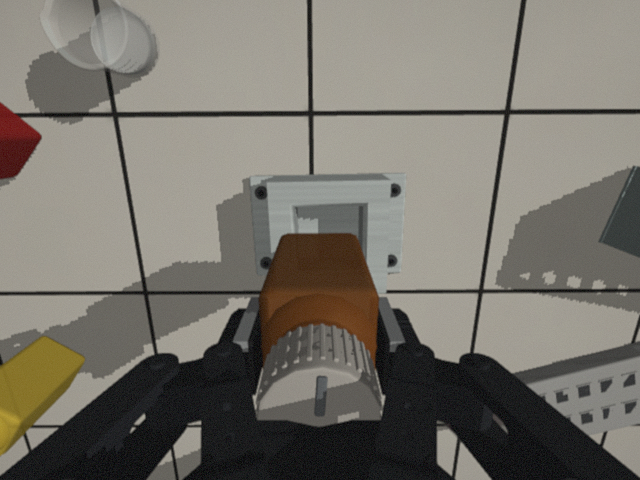

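View pics/side4.png

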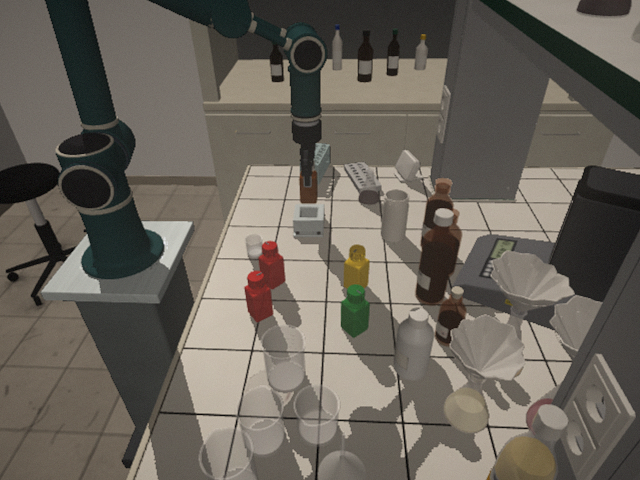

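```bash
python3 - <<'E'
from h import *
c=pickle.load(open("wrist4.pkl","rb"));im=c["color"];hsv=cv2.cvtColor(im,cv2.COLOR_BGR2HSV)
m=np.zeros((480,640),bool);m[225:420,250:390]=1
A=cloud(c,m&(hsv[...,0]<20)&(hsv[...,1]>110)&(hsv[...,2]>30))
print("amber",A.min(0),A.max(0))
f=A[(A[:,2]>100)&(A[:,2]<165)]
ff=f[f[:,0]<np.percentile(f[:,0],60)]
for z in range(85,175,10):
    g=A[(A[:,2]>z)&(A[:,2]<z+10)]
    if len(g)>10: print(z,len(g),np.percentile(g[:,0],[2,20,50]).round(1),np.percentile(g[:,1],[1,99]).round(1))
g=A[(A[:,2]>90)&(A[:,2]<150)&(A[:,0]<485)]; pf=np.polyfit(g[:,1],g[:,0],1);print("front face slope deg",np.degrees(np.arctan(pf[0])),"x at mid",np.polyval(pf,144))
# nest
m=np.zeros((480,640),bool);m[165:300,240:415]=1
for n,m in(("wrist",m),):
    P=cloud(c,m);q=P[(P[:,2]>41)&(P[:,2]<48)];print(n,len(q),q[:,2].mean(),cv2.minAreaRect(q[:,:2].astype(np.float32)),q.min(0),q.max(0))
t=pickle.load(open("top0.pkl","rb"))
im4=im[165:305,230:420];cv2.imwrite("pics/w4c.png",cv2.resize(im4,(760,560),interpolation=cv2.INTER_CUBIC))
E
```

```text
amber [479.52975732 120.81914156  95.24306118] [514.69187319 166.91331275 182.55607734]
95 342 [480.2 480.4 480.5] [123.7 164.5]
105 453 [480.  480.3 480.5] [123.2 164.6]
115 512 [480.  480.3 480.5] [123.2 164.5]
125 614 [480.  480.3 480.4] [123.  164.4]
135 729 [480.  480.2 480.4] [122.9 164.4]
145 893 [479.9 480.2 480.4] [122.9 164.3]
155 1060 [479.9 480.2 480.4] [123.  164.5]
165 3988 [480.2 481.6 484.2] [121.6 166.1]
front face slope deg 0.13701355093357503 x at mid 480.5198341418864
wrist 5508 42.429908635286296 ((500.99737548828125, 151.25119018554688), (86.41466522216797, 86.18014526367188), 0.8229483366012573) [457.40550911 107.77927757  41.00386103] [543.65694364 194.91146226  45.23413555]
```

View pics/w4c.png

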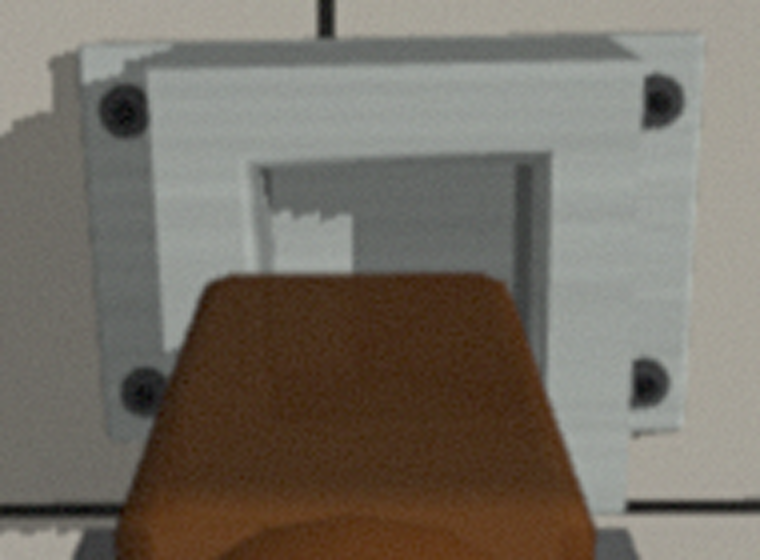

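```bash
python3 go.py 500.6 150.7 125 180.8
```

```text
shift cm [0.24 0.7  4.03] rot [-0.   -0.   -0.02]
t 6.33 pos [503.  143.7 165.3] dirx 179.7 tilt [-0. -0.] q [ 0.23  0.05  2.02 -0.    1.08 -1.33] F [ 0.5  0.1 -3.6] T [-0.04 -0.03 -0.  ] w 45.2
```

Call:
move_arm:
  commands: "-1 0.24 0.7 0.5 0 0 -0.02; -1 0.24 0.7 1.5 0 0 -0.02; -1 0.24 0.7 2.7 0 0 -0.02; -1 0.24 0.7 3.5 0 0 -0.02; -1 0.24 0.7 3.5 0 0 -0.02"

```text
time_s: 6.75
eef_pos: [497.9, 151.3, 126.9]
tcp_rot: [-0.003, -0.008, 1.0, -0.001]
ft_force: [-0.1, -0.6, -4.1]
grip_width: 44.3
```

Call:
move_arm:
  commands: "-1 0 0 0 0 0 0; -1 0 0 0 0 0 0; -1 0 0 0 0 0 0; -1 0 0 0 0 0 0; -1 0 0 0 0 0 0"

```text
time_s: 7.17
eef_pos: [500.9, 152.0, 130.9]
tcp_rot: [0.001, -0.008, 1.0, 0.0]
ft_force: [0.8, 0.3, -3.3]
grip_width: 44.9
```

```bash
python3 go.py 500.6 150.7 120 180.8; python3 - <<'E'
from h import *
from plant import vision
c=vision.capture("wrist");pickle.dump(c,open("wrist5.pkl","wb"))
im=c["color"];hsv=cv2.cvtColor(im,cv2.COLOR_BGR2HSV);cv2.imwrite("pics/w5.png",im)
m=np.zeros((480,640),bool);m[225:420,250:390]=1
A=cloud(c,m&(hsv[...,0]<20)&(hsv[...,1]>110)&(hsv[...,2]>30))
g=A[(A[:,2]>60)&(A[:,2]<115)];print("face x",np.median(g[:,0]),"y",np.percentile(g[:,1],[1,99]),"zmin",A[:,2].min())
P=cloud(c,np.ones((480,640),bool));q=P[(P[:,2]>40.5)&(P[:,2]<47)&(np.abs(P[:,0]-500)<60)&(np.abs(P[:,1]-150)<60)]
print(len(q),np.median(q[:,2]),cv2.minAreaRect(q[:,:2].astype(np.float32)),q.min(0),q.max(0))
E
```

```text
shift cm [ 0.03 -0.13  1.09] rot [0.    0.001 0.002]
t 7.17 pos [500.9 152.  130.9] dirx -179.1 tilt [0.001 0.   ] q [ 0.25  0.09  2.05 -0.    1.01 -1.34] F [ 0.8  0.3 -3.3] T [ 0.   -0.02 -0.01] w 44.9
face x 478.5330161907436 y [131.02640172 172.29007072] zmin 59.65777380599292
7034 42.405829019515735 ((492.4732666015625, 151.08822631835938), (69.66763305664062, 86.30284881591797), 0.7879253029823303) [457.32055792 107.65405771  40.50174848] [527.8879483  194.52145714  44.82105551]
```

View pics/w5.png

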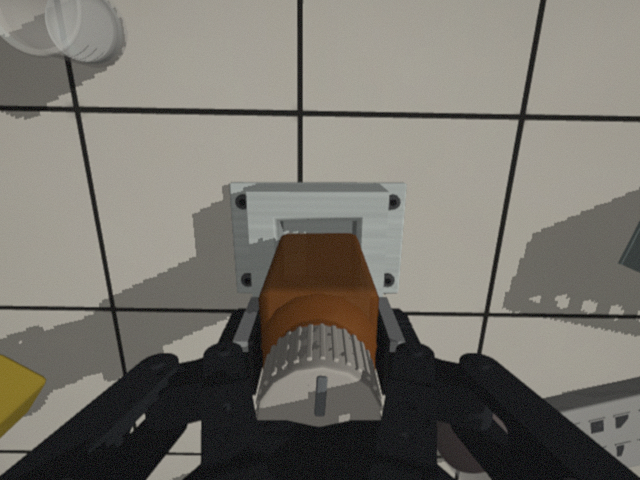

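Call:
move_arm:
  commands: "-1 0.07 -0.05 0.4 0 0 0; -1 0.07 -0.05 0.8 0 0 0; -1 0.07 -0.05 1.2 0 0 0; -1 0.07 -0.05 1.6 0 0 0; -1 0.07 -0.05 1.8 0 0 0"

```text
time_s: 7.63
eef_pos: [499.1, 151.2, 111.2]
tcp_rot: [-0.001, -0.008, 1.0, -0.0]
ft_force: [-0.5, -1.1, -3.2]
grip_width: 44.8
```

```bash
python3 go.py 500.3 151.4 87 180.8
```

```text
shift cm [-0.12  0.02  2.42] rot [-0.    -0.001  0.002]
t 7.63 pos [499.1 151.2 111.2] dirx -179.1 tilt [-0.001 -0.   ] q [ 0.25  0.11  2.06  0.    0.97 -1.34] F [-0.5 -1.1 -3.2] T [ 0.04 -0.03  0.03] w 44.8
```

Call:
move_arm:
  commands: "-1 0 0 0.4 0 0 0; -1 0 0 0.8 0 0 0; -1 0 0 1.2 0 0 0; -1 0 0 1.6 0 0 0; -1 0 0 1.9 0 0 0"

```text
time_s: 8.05
eef_pos: [499.5, 151.3, 92.7]
tcp_rot: [-0.0, -0.008, 1.0, -0.0]
ft_force: [0.3, -0.4, -3.9]
grip_width: 45.4
```

```bash
python3 go.py 500.3 151.4 87 180.8
```

```text
shift cm [-0.08  0.    0.57] rot [-0.    -0.001  0.002]
t 8.05 pos [499.5 151.3  92.7] dirx -179.1 tilt [-0.001 -0.   ] q [ 0.25  0.13  2.08  0.    0.93 -1.34] F [ 0.3 -0.4 -3.9] T [-0.    0.04  0.01] w 45.4
```

Call:
move_arm:
  commands: "-1 0 0 0.2 0 0 0; -1 0 0 0.4 0 0 0; -1 0 0 0.5 0 0 0; -1 0 0 0.6 0 0 0; -1 0 0 0.7 0 0 0"

```text
time_s: 8.47
eef_pos: [500.0, 151.4, 86.6]
tcp_rot: [0.0, -0.008, 1.0, 0.0]
ft_force: [-2.4, -1.1, 4.6]
grip_width: 45.0
```

```bash
python3 go.py 500.3 151.4 87 180.8
```

```text
shift cm [-0.03 -0.   -0.04] rot [0.    0.001 0.002]
t 8.47 pos [500.  151.4  86.6] dirx -179.1 tilt [0.001 0.   ] q [ 0.25  0.14  2.08 -0.    0.92 -1.34] F [-2.4 -1.1  4.6] T [-0.27  0.56 -0.03] w 45.0
```

Fz turned from −3.9 to +4.6 N at TCP 86.6, so the bottle is on the floor. Releasing.

Call:
move_arm:
  commands: "0.5 0 0 0 0 0 0; 0.5 0 0 0 0 0 0; 1 0 0 0 0 0 0; 1 0 0 0 0 0 0; 1 0 0 0 0 0 0"

```text
time_s: 8.88
eef_pos: [500.1, 151.5, 86.8]
tcp_rot: [0.0, -0.008, 1.0, 0.0]
ft_force: [0.1, 0.6, 1.2]
grip_width: 85.2
```

```bash
python3 go.py 500.3 151.4 135 180.8
```

```text
shift cm [-0.02 -0.01 -4.82] rot [0.    0.001 0.002]
t 8.88 pos [500.1 151.5  86.8] dirx -179.1 tilt [0.001 0.   ] q [ 0.25  0.14  2.08 -0.    0.92 -1.34] F [0.1 0.6 1.2] T [ 0.02 -0.01  0.03] w 85.2
```

Call:
move_arm:
  commands: "1 0 0 -1 0 0 0; 1 0 0 -2.2 0 0 0; 1 0 0 -3.3 0 0 -0.1; 1 0 0 -3.4 0 0 -0.2; 1 0 0 -3.4 0 0 -0.32"

```text
time_s: 9.3
eef_pos: [501.4, 151.8, 123.2]
tcp_rot: [0.002, -0.17, 0.985, 0.0]
ft_force: [-0.1, -0.5, 0.2]
grip_width: 85.2
```

Call:
move_arm:
  commands: "1 0 0 0 0 0 -0.12; 1 0 0 0 0 0 -0.24; 1 0 0 0 0 0 -0.36; 1 0 0 0 0 0 -0.48; 1 0 0 0 0 0 -0.6"

```text
time_s: 9.72
eef_pos: [500.5, 151.6, 122.0]
tcp_rot: [0.001, -0.454, 0.891, -0.0]
ft_force: [-0.1, -0.3, -0.2]
grip_width: 85.6
```

Call:
move_arm:
  commands: "1 0 0 0 0 0 -0.05; 1 0 0 0 0 0 -0.05; 1 0 0 0 0 0 -0.05; 1 0 0 0 0 0 -0.05"

```text
time_s: 10.05
eef_pos: [500.1, 151.5, 121.1]
tcp_rot: [0.001, -0.473, 0.881, -0.0]
ft_force: [0.9, 0.3, -1.3]
grip_width: 85.6
```

```bash
python3 go.py 500.3 151.4 120 -124; python3 - <<'E'
from h import *
from plant import vision
for n in ("wrist","side","top"):
    c=vision.capture(n);pickle.dump(c,open(n+"6.pkl","wb"))
    im=c["color"];cv2.imwrite(f"pics/{n}6.png",im)
    P=cloud(c,np.ones((480,640),bool)); k=(np.hypot(P[:,0]-500.5,P[:,1]-151)<18)&(P[:,2]>105)&(P[:,2]<140);q=P[k]
    if len(q)>5: print(n,len(q),q.mean(0),q[:,2].max())
E
```

```text
shift cm [-0.   -0.02  0.11] rot [-0.001  0.001  0.007]
t 10.05 pos [500.1 151.5 121.1] dirx -123.6 tilt [0.001 0.   ] q [ 0.25  0.1   2.06 -0.    0.99 -2.31] F [ 0.9  0.3 -1.3] T [-0.01 -0.02  0.01] w 85.6
wrist 7205 [498.6791573  148.25297977 127.06202048] 131.49670506134834
side 129 [500.57645324 145.12769217 122.78825302] 131.65685291898285
```

View pics/wrist6.png

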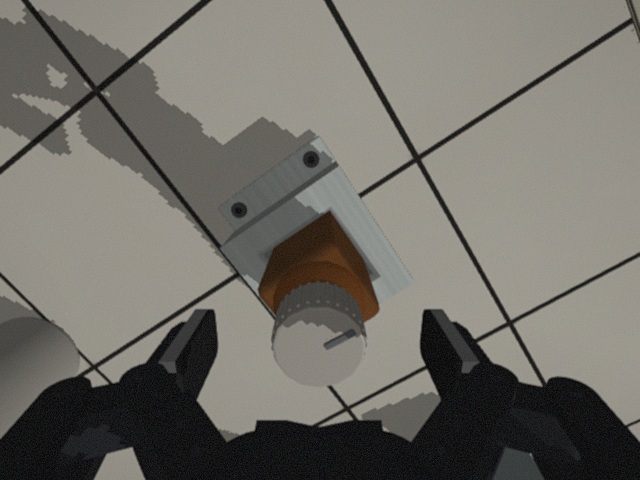

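View pics/side6.png

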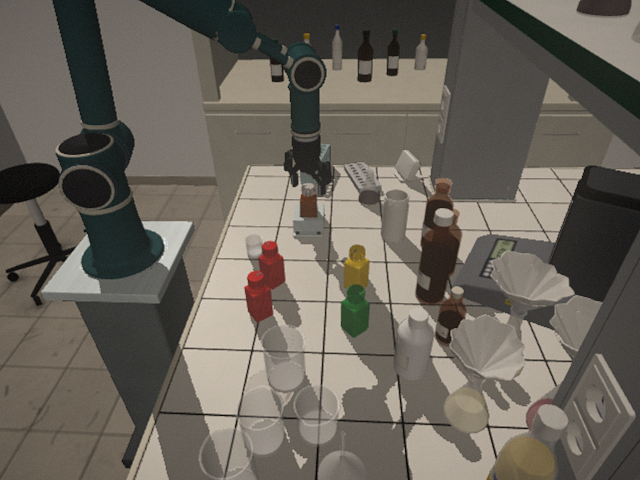

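```bash
python3 - <<'E'
from h import *
c=pickle.load(open("wrist6.pkl","rb"));P=cloud(c,np.ones((480,640),bool))
q=P[(np.hypot(P[:,0]-500.5,P[:,1]-151)<25)&(P[:,2]>129.5)&(P[:,2]<134)]
print(len(q),cv2.minEnclosingCircle(q[:,:2].astype(np.float32)))
b=onplane(c,[326,353],[347,332],131.5);d=b[1]-b[0];print("bar dir",np.degrees(np.arctan2(d[1],d[0])))
E
```

```text
699 ((500.28948974609375, 150.6821746826172), 17.125307083129883)
bar dir 179.3844250518833
```

Call:
move_arm:
  commands: "-1 0 0 0 0 0 0; -1 0 0 0 0 0 0; -1 0 0 0 0 0 0; -1 0 0 0 0 0 0; -1 0 0 0 0 0 0"

```text
time_s: 10.62
eef_pos: [499.9, 151.3, 120.5]
tcp_rot: [0.0, -0.473, 0.881, -0.0]
ft_force: [-1.3, 0.2, 0.8]
grip_width: 34.6
```

Call:
move_arm:
  commands: "-1 0 0 0 0 0 0; -1 0 0 0 0 0 0; -1 0 0 0 0 0 0"

```text
time_s: 10.87
eef_pos: [499.8, 151.3, 120.5]
tcp_rot: [0.0, -0.473, 0.881, -0.0]
ft_force: [0.3, -1.6, 2.0]
grip_width: 34.8
```

```bash
python3 go.py 500.3 151.4 120 -124; python3 - <<'E'
from h import *
from plant import vision
for n in ("wrist",):
    c=vision.capture(n);pickle.dump(c,open(n+"7.pkl","wb"))
    im=c["color"];cv2.imwrite(f"pics/{n}7.png",im)
E
```

```text
shift cm [-0.03 -0.04  0.05] rot [-0.     0.     0.009]
t 10.87 pos [499.8 151.3 120.5] dirx -123.5 tilt [ 0. -0.] q [ 0.25  0.1   2.06 -0.    0.99 -2.31] F [ 0.3 -1.6  2. ] T [-0.09  0.11  0.04] w 34.8
```

View pics/wrist7.png

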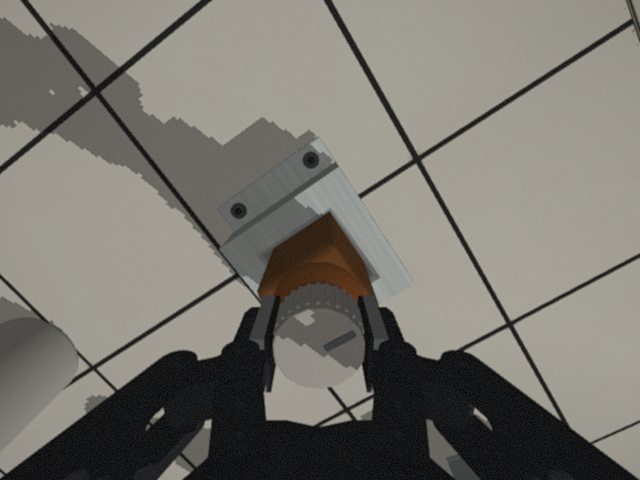

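The cap is gripped with its bar at (339,341) and the bottle seated. Screwing clockwise (+tool z).

Call:
move_arm:
  commands: "-1 0 0 0.01 0 0 0.1; -1 0 0 0.01 0 0 0.2; -1 0 0 0.02 0 0 0.3; -1 0 0 0.03 0 0 0.4; -1 0 0 0.03 0 0 0.5"

```text
time_s: 11.33
eef_pos: [499.9, 151.5, 120.2]
tcp_rot: [0.0, -0.238, 0.971, 0.0]
ft_force: [-1.0, -1.0, 1.0]
grip_width: 34.5
```

```bash
python3 go.py; python3 - <<'E'
from h import *
from plant import vision
c=vision.capture("wrist");cv2.imwrite("pics/w8.png",c["color"][180:420,180:460])
E
```

```text
t 11.33 pos [499.9 151.5 120.2] dirx -152.4 tilt [0. 0.] q [ 0.25  0.1   2.06  0.    0.99 -1.81] F [-1. -1.  1.] T [-0.01  0.04  0.04] w 34.5
```

View pics/w8.png

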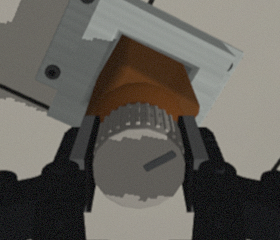

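The bar has kept its place relative to the jaws (crop 160,161) while the nest has turned in view, so the cap is turning with the gripper. Continuing.

Call:
move_arm:
  commands: "-1 0 0 0.01 0 0 0.12; -1 0 0 0.02 0 0 0.24; -1 0 0 0.02 0 0 0.36; -1 0 0 0.03 0 0 0.48; -1 0 0 0.04 0 0 0.6"

```text
time_s: 11.8
eef_pos: [499.8, 151.6, 119.8]
tcp_rot: [0.0, 0.059, 0.998, 0.0]
ft_force: [-0.6, 0.1, 1.8]
grip_width: 34.4
```

Call:
move_arm:
  commands: "-1 0 0 0.01 0 0 0.12; -1 0 0 0.02 0 0 0.24; -1 0 0 0.02 0 0 0.36; -1 0 0 0.03 0 0 0.48; -1 0 0 0.04 0 0 0.6"

```text
time_s: 12.22
eef_pos: [499.9, 151.7, 119.4]
tcp_rot: [0.0, 0.351, 0.936, 0.0]
ft_force: [-0.8, 0.2, 2.2]
grip_width: 34.6
```

Call:
move_arm:
  commands: "-1 0 0 0.01 0 0 0.12; -1 0 0 0.02 0 0 0.24; -1 0 0 0.02 0 0 0.36; -1 0 0 0.03 0 0 0.48; -1 0 0 0.04 0 0 0.6"

```text
time_s: 12.63
eef_pos: [500.0, 151.7, 119.1]
tcp_rot: [0.0, 0.612, 0.791, 0.0]
ft_force: [-0.5, 1.0, 1.5]
grip_width: 34.5
```

```bash
python3 go.py
```

```text
t 12.63 pos [500.  151.7 119.1] dirx 104.5 tilt [0.001 0.001] q [ 0.25  0.1   2.06  0.    0.99 -0.01] F [-0.5  1.   1.5] T [0.09 0.01 0.09] w 34.5
```

Call:
move_arm:
  commands: "-1 0 0 0.01 0 0 0.12; -1 0 0 0.02 0 0 0.24; -1 0 0 0.03 0 0 0.36; -1 0 0 0.03 0 0 0.48; -1 0 0 0.04 0 0 0.56"

```text
time_s: 13.05
eef_pos: [500.1, 151.7, 118.7]
tcp_rot: [0.0, 0.807, 0.591, 0.001]
ft_force: [0.1, -0.2, 2.2]
grip_width: 34.3
```

```bash
python3 go.py
```

```text
t 13.05 pos [500.1 151.7 118.7] dirx 72.5 tilt [0.001 0.001] q [0.25 0.1  2.06 0.   0.98 0.55] F [ 0.1 -0.2  2.2] T [0.08 0.   0.1 ] w 34.3
```

Call:
move_arm:
  commands: "-1 0 0 0 0 0 0.05; -1 0 0 0.01 0 0 0.1; -1 0 0 0.01 0 0 0.13; -1 0 0 0.01 0 0 0.16; -1 0 0 0.01 0 0 0.2"

```text
time_s: 13.47
eef_pos: [500.2, 151.7, 118.6]
tcp_rot: [-0.0, 0.861, 0.509, 0.001]
ft_force: [-0.1, 0.6, 1.5]
grip_width: 34.2
```

```bash
python3 go.py
```

```text
t 13.47 pos [500.2 151.7 118.6] dirx 61.2 tilt [0.001 0.001] q [0.25 0.1  2.06 0.   0.98 0.75] F [-0.1  0.6  1.5] T [ 0.11 -0.03  0.01] w 34.2
```

Call:
move_arm:
  commands: "-1 0 0 0 0 0 0.04; -1 0 0 0 0 0 0.08; -1 0 0 0 0 0 0.1; -1 0 0 0 0 0 0.1"

```text
time_s: 13.8
eef_pos: [500.0, 151.5, 118.5]
tcp_rot: [0.0, 0.885, 0.466, 0.0]
ft_force: [0.6, 0.9, 1.5]
grip_width: 34.4
```

```bash
python3 go.py; python3 - <<'E'
from h import *
from plant import vision
c=vision.capture("wrist");cv2.imwrite("pics/w9.png",c["color"])
pickle.dump(c,open("wrist9.pkl","wb"))
E
```

```text
t 13.8 pos [500.  151.5 118.5] dirx 55.5 tilt [0.001 0.   ] q [ 0.25  0.1   2.06 -0.    0.98  0.85] F [0.6 0.9 1.5] T [-0.02 -0.15  0.04] w 34.4
```

View pics/w9.png

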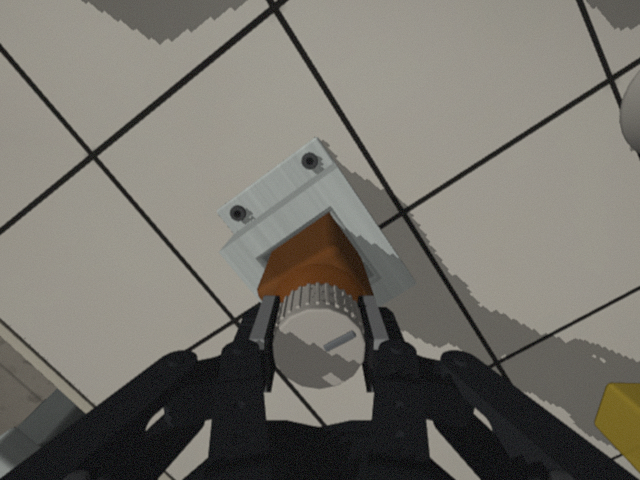

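```bash
python3 - <<'E'
from h import *
from plant import bot
for n in (7,9):
    c=pickle.load(open(f"wrist{n}.pkl","rb"))
    g=cv2.cvtColor(c["color"],cv2.COLOR_BGR2GRAY)
    cv2.imwrite(f"pics/barw{n}.png",cv2.resize(c["color"][315:375,285:365],(640,480),interpolation=cv2.INTER_CUBIC))
print(bot.sense()["joint_torque"].round(2))
E
```

```text
[ 2.000e-02 -3.654e+01 -3.080e+01  5.000e-02  1.700e-01  1.100e-01]
```

View pics/barw7.png

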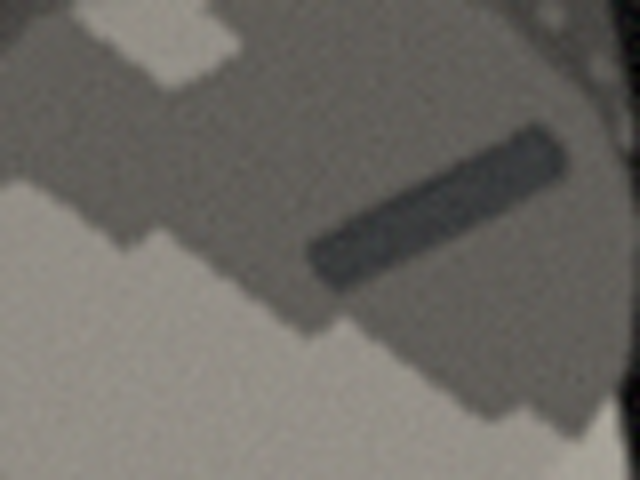

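View pics/barw9.png

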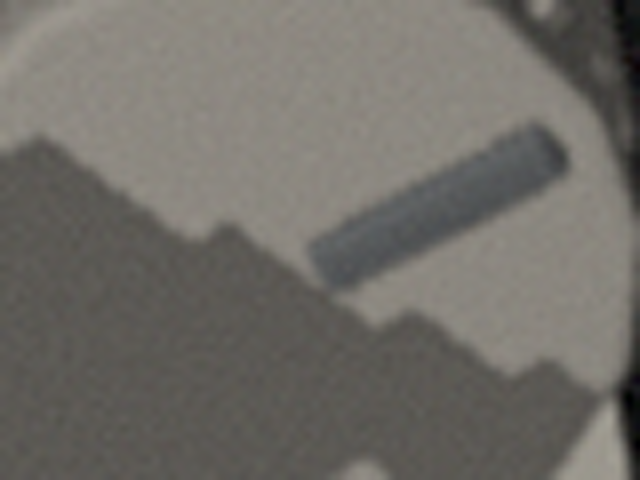

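No slip, but no clear stop yet either. I'll go on in small steps until the torque rises.

Call:
move_arm:
  commands: "-1 0 0 0 0 0 0.03; -1 0 0 0 0 0 0.06; -1 0 0 0 0 0 0.09; -1 0 0 0 0 0 0.1"

```text
time_s: 14.18
eef_pos: [500.1, 151.4, 118.5]
tcp_rot: [0.001, 0.906, 0.422, 0.0]
ft_force: [0.1, -1.3, 1.2]
grip_width: 34.4
```

```bash
python3 go.py; python3 -c "
from plant import bot
print(bot.sense()['joint_torque'].round(2))"
```

```text
t 14.18 pos [500.1 151.4 118.5] dirx 50.0 tilt [ 0.001 -0.001] q [ 0.25  0.1   2.06 -0.    0.98  0.95] F [ 0.1 -1.3  1.2] T [ 0.06 -0.16  1.72] w 34.4
[ -1.78 -36.61 -30.6    0.92   0.33   1.8 ]
```

Call:
move_arm:
  commands: "-1 0 0 0 0 0 0.03; -1 0 0 0 0 0 0.06; -1 0 0 0 0 0 0.09; -1 0 0 0 0 0 0.1"

```text
time_s: 14.52
eef_pos: [500.2, 151.4, 118.5]
tcp_rot: [0.0, 0.927, 0.375, 0.0]
ft_force: [2.2, 0.0, 1.0]
grip_width: 34.1
```

```bash
python3 go.py; python3 - <<'E'
from h import *
from plant import vision,bot
print(bot.sense()['joint_torque'].round(2))
c=vision.capture("wrist")
cv2.imwrite("pics/barw10.png",cv2.resize(c["color"][315:375,285:365],(640,480),interpolation=cv2.INTER_CUBIC))
pickle.dump(c,open("wrist10.pkl","wb"))
E
```

```text
t 14.52 pos [500.2 151.4 118.5] dirx 44.1 tilt [ 0.001 -0.   ] q [ 0.25  0.1   2.06 -0.    0.98  1.05] F [2.2 0.  1. ] T [ 0.06 -0.23  1.26] w 34.1
[ -1.22 -36.62 -30.37   0.65   0.49   1.3 ]
```

View pics/barw10.png

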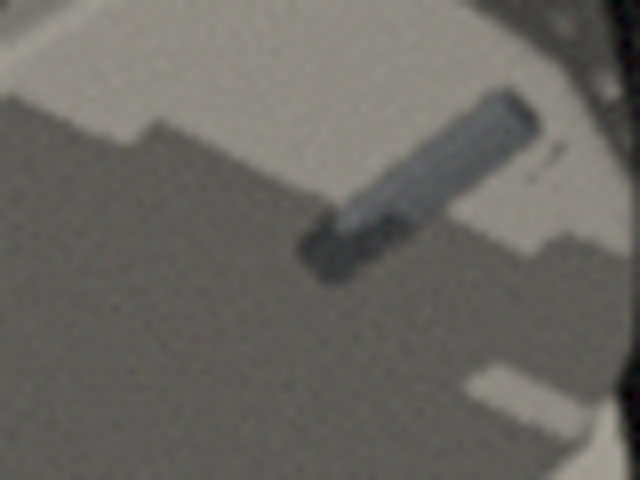

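The stop is reached: torque rose to 1.7 N·m, then the jaws slipped about 10° over the cap. Backing off 1.6 rad.

Call:
move_arm:
  commands: "-1 0 0 0 0 0 -0.1; -1 0 0 -0.01 0 0 -0.2; -1 0 0 -0.02 0 0 -0.31; -1 0 0 -0.03 0 0 -0.42; -1 0 0 -0.03 0 0 -0.53"

```text
time_s: 14.98
eef_pos: [499.7, 151.6, 118.7]
tcp_rot: [-0.0, 0.795, 0.606, 0.0]
ft_force: [0.8, 0.1, 2.4]
grip_width: 34.3
```

Call:
move_arm:
  commands: "-1 0 0 -0.01 0 0 -0.11; -1 0 0 -0.01 0 0 -0.22; -1 0 0 -0.02 0 0 -0.33; -1 0 0 -0.03 0 0 -0.44; -1 0 0 -0.03 0 0 -0.54"

```text
time_s: 15.4
eef_pos: [499.5, 151.6, 119.0]
tcp_rot: [-0.001, 0.605, 0.796, 0.0]
ft_force: [-0.4, 0.5, 3.7]
grip_width: 34.4
```

Call:
move_arm:
  commands: "-1 0 0 -0.01 0 0 -0.11; -1 0 0 -0.01 0 0 -0.22; -1 0 0 -0.02 0 0 -0.33; -1 0 0 -0.03 0 0 -0.43; -1 0 0 -0.03 0 0 -0.53"

```text
time_s: 15.82
eef_pos: [499.4, 151.5, 119.3]
tcp_rot: [-0.001, 0.375, 0.927, 0.0]
ft_force: [-1.2, -0.3, 3.1]
grip_width: 34.7
```

Call:
move_arm:
  commands: "-1 0 0 0 0 0 0; -1 0 0 0 0 0 0; -1 0 0 0 0 0 0; -1 0 0 0 0 0 0"

```text
time_s: 16.15
eef_pos: [499.5, 151.5, 119.3]
tcp_rot: [-0.0, 0.378, 0.926, 0.0]
ft_force: [-1.0, 0.5, 3.9]
grip_width: 34.4
```

```bash
python3 go.py; python3 - <<'E'
from h import *
from plant import vision,bot
print(bot.sense()['joint_torque'].round(2))
for n in("wrist","side"):
    c=vision.capture(n);cv2.imwrite(f"pics/{n}11.png",c["color"])
    pickle.dump(c,open(n+"11.pkl","wb"))
    if n=="wrist":cv2.imwrite("pics/barw11.png",cv2.resize(c["color"][315:375,285:365],(640,480),interpolation=cv2.INTER_CUBIC))
E
```

```text
t 16.15 pos [499.5 151.5 119.3] dirx 135.6 tilt [-0.  0.] q [ 0.25  0.1   2.06  0.    0.99 -0.55] F [-1.   0.5  3.9] T [0.12 0.16 0.04] w 34.4
[-5.800e-01 -3.570e+01 -3.092e+01 -2.900e-01 -3.600e-01  2.000e-02]
```

View pics/wrist11.png

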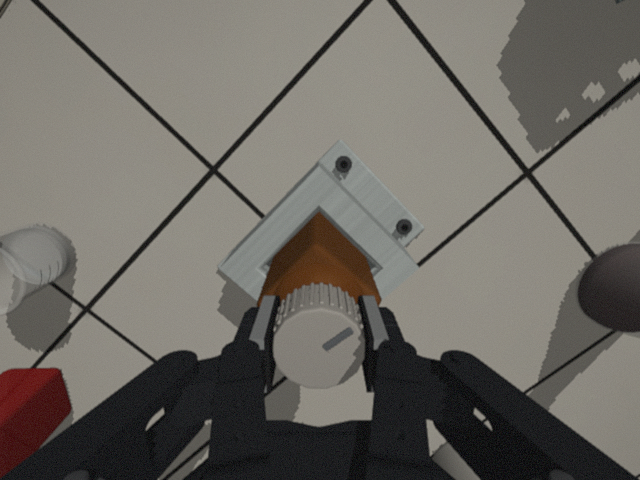

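View pics/barw11.png

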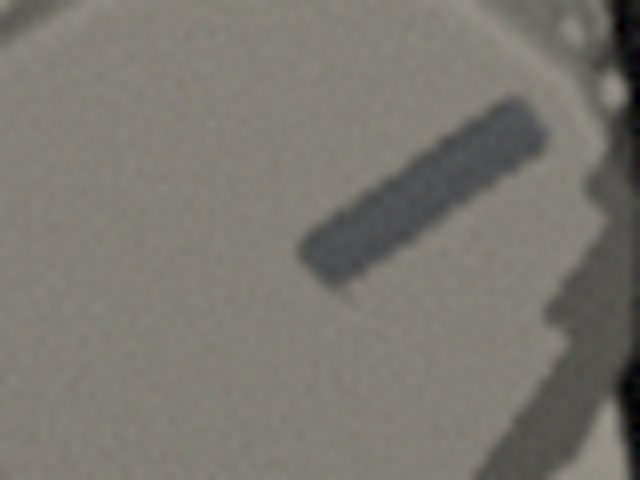

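View pics/side11.png

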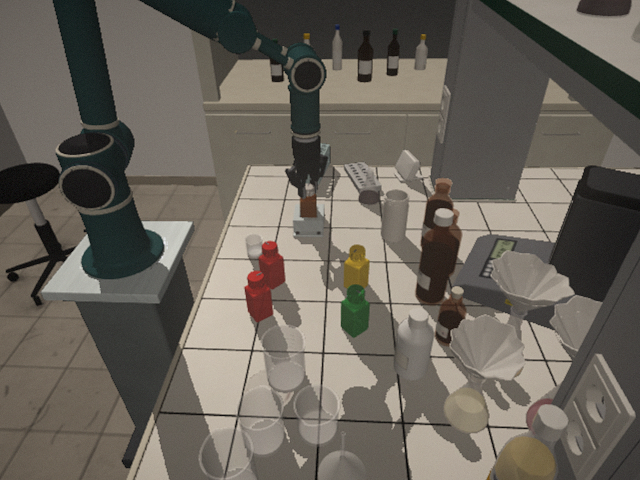

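```bash
python3 - <<'E'
from h import *
for n,z,p in(("7",133,((330,262),(545,152))),("10",131.5,((330,255),(510,115))),("11",132.5,((325,260),(525,125)))):
    c=pickle.load(open(f"wrist{n}.pkl","rb"))
    u=[285+a[0]/8 for a in p];v=[315+a[1]/8 for a in p]
    b=onplane(c,u,v,z);d=b[1]-b[0];print(n,np.degrees(np.arctan2(d[1],d[0])))
c=pickle.load(open("wrist11.pkl","rb"));P=cloud(c,np.ones((480,640),bool))
q=P[(np.hypot(P[:,0]-500.5,P[:,1]-151)<19)&(P[:,2]>128)&(P[:,2]<135)];print("cap top",np.percentile(q[:,2],[50,90]),cv2.minEnclosingCircle(q[:,:2].astype(np.float32)))
E
python3 go.py
```

```text
7 177.33870701735023
10 -3.785737959513441
11 83.73784344699185
cap top [128.36457397 129.91939521] ((500.5045166015625, 151.01522827148438), 18.983745574951172)
t 16.25 pos [499.6 151.5 119.3] dirx 135.6 tilt [-0.  0.] q [ 0.25  0.1   2.06  0.    0.99 -0.55] F [-1.   0.5  3.8] T [ 0.14  0.31 -0.02] w 34.5
```

```bash
python3 -c "
from plant import finish_job
print(finish_job())"
```

```text
the job is handed in; nothing more can be done
None
```

I stood the amber bottle in the nest pocket, screwed its cap down to the stop, and backed it off about a quarter turn. I handed the job in at about 16 s, still gripping the cap; `finish_job()` reports no verdict.

- **Seating:** Contact came at TCP z 86.6 mm, where the force on the tool went from −3.9 to +4.6 N. That fits the bottle's underside on the pocket floor. The bottle looked upright in the side view. The last wrist view puts the cap's centre at about (500.5, 151.0) mm, against (500.8, 151.1) mm for the nest.
- **Screw-down:** The cap turned about 180°. The stop showed as 1.7 N·m at the wrist, and then the jaws slipped about 10° over the cap.
- **Back-off:** I turned the tool back 1.6 rad. The grey bar moved from −3.8° at the stop to 83.7°, which is about 1.53 rad (target 1.57, allowed 1.17 to 1.97). The tool stayed still, with the jaws closed at 34 mm on the cap, pressing down with about 4 N.
- **Bystanders:** I went near none of them. In the last side view nothing but the bottle looked moved; I did not measure their positions.
- **Disagreements:**
  - The bar read 4 to 5° off what the nest's yaw predicts at the stop, which I put down to play of the bottle in the pocket.
  - The last wrist depth put the cap top at about 130 mm, against roughly 132 mm expected. The same camera had read the nest rim 1.6 mm low earlier.

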